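# Clear the lid, then hold it up for fitting its stay

### The job

I want to screw a new stay on the black gauge case, so its lid has to be held up for me. First take the plug gauge that was left on the lid and lower it (don't drop it) into its own fitted pocket in the insert tray, lying flat and fully home; only then raise the lid by its handle and hold it open at 60 degrees from shut, give or take 5. The lid falls shut by itself, so finish while the gripper's fingers still hold it steady there; leave the other things where they are.

Things in the scene. Friction and masses are not known exactly. Their poses are not given: they have to be found in the camera images.
- plug_gauge_center (a point): centre (half-way up) of the plug gauge, a loose bare-steel go / no-go gauge with a hexagonal grip, about 0.1 kg, lying on the shut lid of the case: 84 mm long (its y axis), 22 to 25 mm wide (x), 22 mm high (z up). Either end may point either way in the pocket
- gauge_insert_seat (a point): middle of the floor of the plug gauge's own pocket: the long narrow pocket, 88 mm (along its y axis) by 26.5 mm (x), 11 mm deep. It is cut in a fixed black insert 63 x 108 x 16 mm, one of three side by side in an open aluminium tray (198 x 114 x 13 mm) on the bench; the order of the inserts varies. The pocket's floor is 7 mm and the insert's top 18 mm above the bench, so the gauge at rest has its centre 11 mm above this point and stands 11 mm proud. z is up
- vblock_insert_seat (a point): middle of the floor of another insert's pocket, 64 x 38.5 mm, in which the V-block stands; same axes and heights
- block_insert_seat (a point): middle of the floor of the third insert's pocket, 49 x 34 mm, empty (the square block's, too short for the gauge); same axes and heights
- lid_handle (a point): middle of the round bar of the bow handle on the front of the case's lid: steel bar of 10 mm diameter, about 76 mm of it straight along the point's y axis between two posts. The bar's axis stands 42 mm in front of the lid's front face, so there are 37 mm free behind it, and 11.5 mm lower than the lid's top. The point turns with the lid; shut, its x axis points level from the handle to the case and its z axis up
- lid_hinge (a point): middle of the hinge axis at the back edge of the case, fixed to the case; the axis runs along the point's y axis, x points level from the case's front to its back, z up. The handle bar's axis goes round this axis at a radius of 212 mm; with the lid shut it is 212 mm in front of (-x) and 11 mm above it
- lid_middle (a point): middle of the upper face of the lid (a flat face 170 x 270 mm, 80 mm above the bench when shut); turns with the lid
- gauge_case_lid (a joint): opening angle of the case's lid, rad: 0 shut (the start), 1.047 is 60 degrees, grows as the handle goes up and back; limit 1.745. The catches are undone. The lid weighs about 0.5 kg, its hinge is loose, and it falls shut when let go below about 65 degrees. The case (173 x 270 x 79 mm, black) is fixed to the bench
- v_block_center (a point): centre of the loose steel V-block, 35 x 60 x 30 mm, in its pocket in the tray; leave it there
- square_block_center (a point): centre of the loose steel block, 30 x 45 x 40 mm, on the bench in front; leave it
- oil_dropper_center (a point): a loose brown dropper bottle, 33 mm wide, 102 mm high, standing on the bench in front (point 35 mm above the bench); leave it
- screwdriver_center (a point): middle of the loose screwdriver, 180 mm long (its y axis), 22 mm thick, lying in front of the case, to be used for the stay; leave it
- lid_stay: middle of the new lid stay, a loose slotted steel strip 172 x 14 x 3 mm (long side its x axis), lying flat in front of the case; leave it
Things that resemble listed ones, but are neither listed nor needed, are in the scene too. What is shaped like the part that bears plug_gauge_center but orange or red is not meant.

How it is judged:
By the outcome, as a careful person would: the job done as asked, in the order asked, and still so for the second after the job is handed in, while the arm keeps its last pose, push and grip.
It also fails if it takes over 58 s, if anything falls off the work surface, if the arm or the gripper's body presses on something with over 40 N, if the wrist force passes 120 N, or if a joint passes its speed limit or range.

### The arm

A 7-joint arm with a two-finger parallel gripper is mounted at the origin on a cart in front of the work surface, level with it; the furniture and walls round the work are solid. World frame = base frame: x ahead of the robot, y to its left, z up, the work surface at z = 0. Lengths are in mm, angles in rad, forces in N, time in s.
With the tool pointing down it reaches from about 400 to 850 mm from the base axis. Payload 10.4 kg.
Tool frame: the origin (TCP) lies midway between the tips of the shut fingers; the grasp point (between the pads) lies 19 mm behind it (grasp_offset is the distance from the TCP to the grasp point, in mm); z points along the fingers, y is the line along which they close (so a half turn about z gives the same grasp; the last joint's range is limited). The gripper opens to 85 mm and grips with 20 to 120 N. Pads are 22 mm wide; open, the fingers measure 114 mm over their backs; the gripper's body (76 mm by 85 mm) begins 54 mm behind the grasp point. The pads swing forward as they close: fully open they stand 13 mm farther back than shut.
Start: joints at [-1.219, 0.332, -0.065, 1.46, 0.022, 1.35, -0.088], TCP at [228.793, 581.64, 231.338] pointing down, gripper open.
Joint ranges: [-2.6, 2.6], [-0.5, 2.12], [-1.47, 1.34], [0.16, 2.42], [-1.27, 4.41], [0.06, 2.06], [-2.6, 2.6]. Speed limits (rad/s): [2.22, 2.22, 2.79, 2.79, 3.14, 3.14, 3.14].

### API

Orientations are given as a unit quaternion [w, x, y, z].
In Python, from station import * gives the robot as it stands. Calls block until the motion is done:
- move_ptp(position, orientation): joint-space move of the TCP to a pose.
- move_linear(position, orientation=None, velocity=150): straight line of the TCP; orientation=None keeps the orientation; velocity is the mean speed in mm/s.
- movej(angles): joint-space move.
- let_go() and close(newtons=None): open the fingers fully, or close them until they stop; newtons is the grip in N (None keeps the last).
- sleep(seconds).
- inverse_kinematics(position, orientation): joint angles nearest the present ones, or None.
- grab_frame(name): name is "scene" or "top" or "wrist"; returns the picture (384x512x3 uint8, red, green, blue); there is no depth.
- calibration(name): a dict with "K" (3x3 intrinsics, pixels), "world_from_camera" (4x4, takes a point from camera to world coordinates). Camera axes: x right, y down, z forward; pixel columns grow to the right and rows downward; lengths in mm; the calibration is good to about 2 mm. A picture is of the moment at which its call begins: read the wrist's pose just before it. calibration takes no time and is no camera call; for the wrist camera it gives the pose at the moment of the call.
A pose or a line that the arm cannot do raises IKError and nothing moves.
- hand_in(): hands the job in, once; it reports no verdict.
Readings, each from a call of its own:
- read_clock(): time.
- read_q(): joint angles.
- read_qvel(): joint speeds.
- read_joint_torque(): joint torques, N m.
- read_tcp_pos(): TCP position.
- read_tcp_rot(): TCP orientation.
- read_wrist_force(): force on the tool from outside, world axes, zero at the start.
- read_wrist_torque(): the same for the moment, N m.
- read_width(): opening from 0.0 (shut) to 1.0 (fully open).
Only numpy, scipy, OpenCV 4.12 (cv2) and the standard library are available. Lean on these libraries where they do the work, as an engineer would, in place of code of your own. Each camera call takes 0.05 s, during which the arm holds its last target. There are 200 camera calls.

## Working session

There is one attempt and no reset: what is moved stays moved. The work goes in short steps, each a Python script; the robot and the scene stay as the last script left them, time stands still between calls to the robot, and variables do not carry over. Pictures are saved under pics/ and viewed, on a budget of 10 in all, crops included, one or two more only if the job needs it, and the job is handed in when it is done.

```bash
mkdir -p pics; ls
python3 - <<'E'
from station import *
import cv2,numpy as np
for n in ["scene","top"]:
    f=grab_frame(n); cv2.imwrite(f"pics/{n}0.png",cv2.resize(f[:,:,::-1],(800,600),interpolation=cv2.INTER_CUBIC)); cv2.imwrite(f"{n}_raw.png",f[:,:,::-1])
    c=calibration(n); print(n,np.round(c["K"],1).tolist(),np.round(c["world_from_camera"],3).tolist())
print(read_tcp_rot(),read_clock(), grasp_offset if 'grasp_offset' in globals() else None)
E
```

```text
pics
scene [[393.6, 0.0, 255.9], [0.0, 393.6, 187.4], [0.0, 0.0, 1.0]] [[0.69, -0.47, 0.55, -38.078], [-0.724, -0.453, 0.521, -473.657], [0.004, -0.757, -0.653, 746.97], [0.0, 0.0, 0.0, 1.0]]
top [[429.6, 0.0, 257.1], [0.0, 429.6, 194.8], [0.0, 0.0, 1.0]] [[0.009, -0.987, 0.159, 326.428], [-1.0, -0.008, 0.004, 51.427], [-0.003, -0.159, -0.987, 1317.347], [0.0, 0.0, 0.0, 1.0]]
[-1.00665303e-04  1.86280553e-01  9.82496364e-01 -6.63078588e-04] 0.1 18.700000000000003
```

View pics/top0.png

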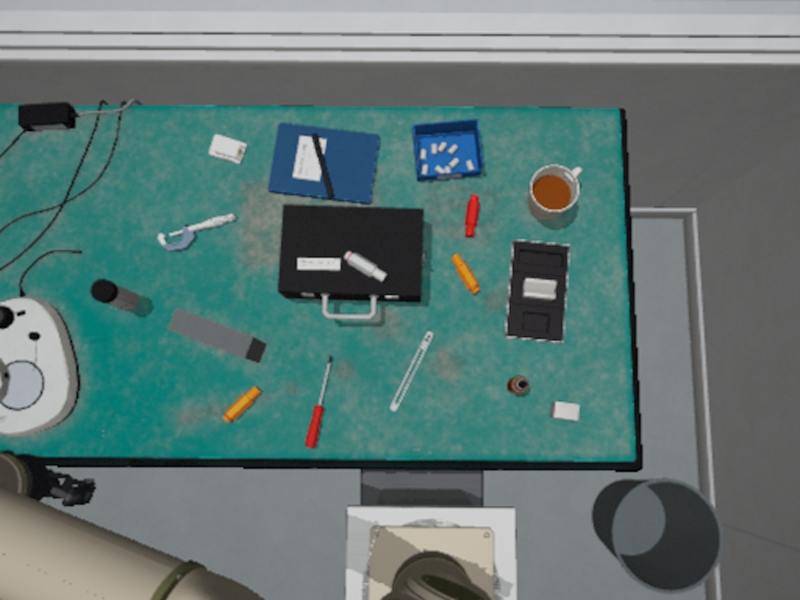

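View pics/scene0.png

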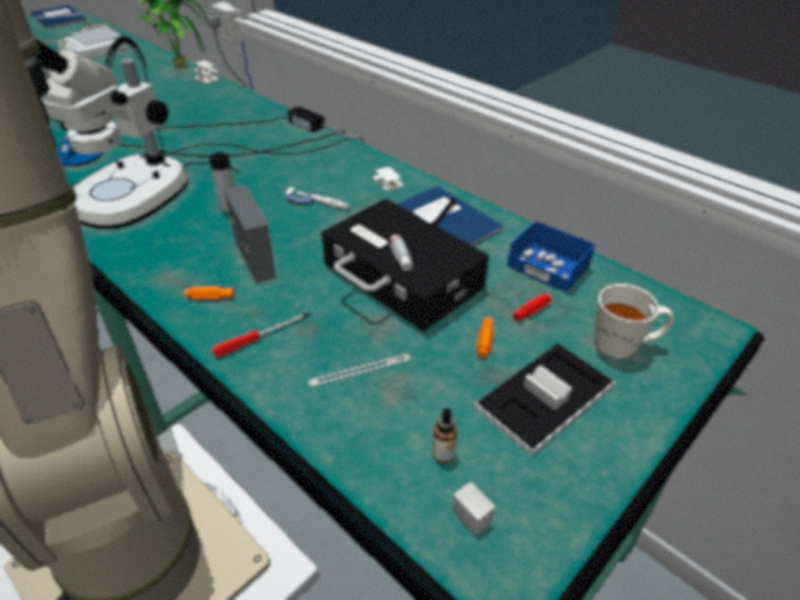

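The top view (800 px wide) shows:
- **Plug gauge:** the bare-steel gauge is at (366,265) on the lid. The similar orange ones at (465,273) and (242,404) and the red one at (472,215) are the excluded colours, and they are not on the lid.
- **Handle bar:** (349,316).
- **Tray:** (538,290), with the V-block in the middle insert. The lower pocket at (536,322) looks short and the upper one at (540,258) looks long, so I'll confirm that close up.

```bash
cat > h.py <<'E'
from station import *
import numpy as np, cv2
from scipy.spatial.transform import Rotation as R
def ray(c,px,z):
    K=np.array(c["K"]);T=np.array(c["world_from_camera"])
    d=T[:3,:3]@np.linalg.inv(K)@np.array([px[0],px[1],1.]);o=T[:3,3]
    return o+d*(z-o[2])/d[2]
def down(yaw):  # tool z down, tool y at angle yaw from world y... y axis dir = (-sin,cos)
    y=np.array([-np.sin(yaw),np.cos(yaw),0]);z=np.array([0,0,-1.]);x=np.cross(y,z)
    q=R.from_matrix(np.c_[x,y,z]).as_quat();return q[[3,0,1,2]]
def rotm(q): q=np.array(q);return R.from_quat(q[[1,2,3,0]]).as_matrix()
E
python3 - <<'E'
from h import *
c=calibration("top")
for n,p,z in [("gaugeA",(347,254),91),("gaugeB",(384,274),91),("barL",(328,316),68),("barR",(373,316),68),("lidFL",(280,291),80),("lidFR",(423,297),80),("lidBL",(284,206),80),("lidBR",(424,208),80),("trayTL",(514,241),13),("trayTR",(569,243),13),("trayBL",(507,337),13),("trayBR",(563,340),13),("vb",(540,289),37),("mug",(553,195),90)]:
    print(n,ray(c,np.array(p)*.64,z).round(0))
w=calibration("wrist");T=np.array(w["world_from_camera"]);Rt=rotm(read_tcp_rot())
print(np.round(Rt,2)); print("cam in tcp",(Rt.T@(T[:3,3]-read_tcp_pos())).round(1),(Rt.T@T[:3,:3]).round(2).tolist(),np.round(w["K"],1).tolist())
for y in (0,1.57,-1.57):print(y,inverse_kinematics([480,-100,350],down(y)))
E
```

```text
gaugeA [619. 160.  91.]
gaugeB [582.  90.  91.]
barL [505. 195.  68.]
barR [506. 111.  68.]
lidFL [550. 285.  80.]
lidFR [540.  17.  80.]
lidBL [715. 284.  80.]
lidBR [713.  16.  80.]
trayTL [ 667. -166.   13.]
trayTR [ 664. -276.   13.]
trayBL [ 474. -149.   13.]
trayBR [ 469. -258.   13.]
vb [ 565. -211.   37.]
mug [ 737. -229.   90.]
[[-0.93  0.37 -0.  ]
 [ 0.37  0.93 -0.  ]
 [-0.   -0.   -1.  ]]
cam in tcp [  64.9   -0.2 -141.9] [[0.0, -0.97, -0.26], [1.0, 0.0, -0.0], [0.0, -0.26, 0.97]] [[325.0, 0.0, 255.3], [0.0, 325.0, 188.3], [0.0, 0.0, 1.0]]
0 [-0.74525334 -0.06354545  0.83101151  1.63751613  0.0469345   1.54697208
  1.65442952]
1.57 None
-1.57 [-0.70393187 -0.05859422  0.7929672   1.63630862  0.0417454   1.54644674
  0.08795595]
```

Run:
```python
from h import *
t=read_clock()
for y in (-2.06,1.085):
    q=inverse_kinematics([600,125,230],down(y)); q2=inverse_kinematics([630,-215,230],down(y+.45)); print(y,q,q2)
move_ptp([600,125,230],down(-2.06)); print(read_clock()-t)
c=calibration("wrist"); f=grab_frame("wrist"); np.save("w1.npy",c["world_from_camera"]); cv2.imwrite("w1.png",f[:,:,::-1])
print(read_tcp_pos())
move_ptp([590,-200,230],down(-1.6)); print(read_clock()-t)
c=calibration("wrist"); f2=grab_frame("wrist"); np.save("w2.npy",c["world_from_camera"]); cv2.imwrite("w2.png",f2[:,:,::-1])
both=np.vstack([f,f2])[:,:,::-1]
cv2.imwrite("pics/w12.png",cv2.resize(both,None,fx=.78,fy=.78,interpolation=cv2.INTER_AREA))
cv2.imwrite("pics/w1.png",cv2.resize(f[:,:,::-1],(800,600),interpolation=cv2.INTER_CUBIC))
cv2.imwrite("pics/w2.png",cv2.resize(f2[:,:,::-1],(800,600),interpolation=cv2.INTER_CUBIC))
```

```text
-2.06 [-0.70998349  0.32901435  0.54585217  1.5241724  -0.17330239  1.33691955
 -0.63693163] [-0.37486776  0.574179    0.9636187   1.38267587 -0.46787534  1.42285501
  0.5398365 ]
1.085 [-0.47126739  0.30497324  0.23957454  1.51080976 -0.0733504   1.33462405
  2.43063108] [-0.46023358  0.66999209  1.15678179  1.38679552 -0.60834079  1.46843422
 -2.50672443]
2.1083
[599.68774366 126.55779199 229.84496298]
3.3916999999999997
```

View pics/w1.png

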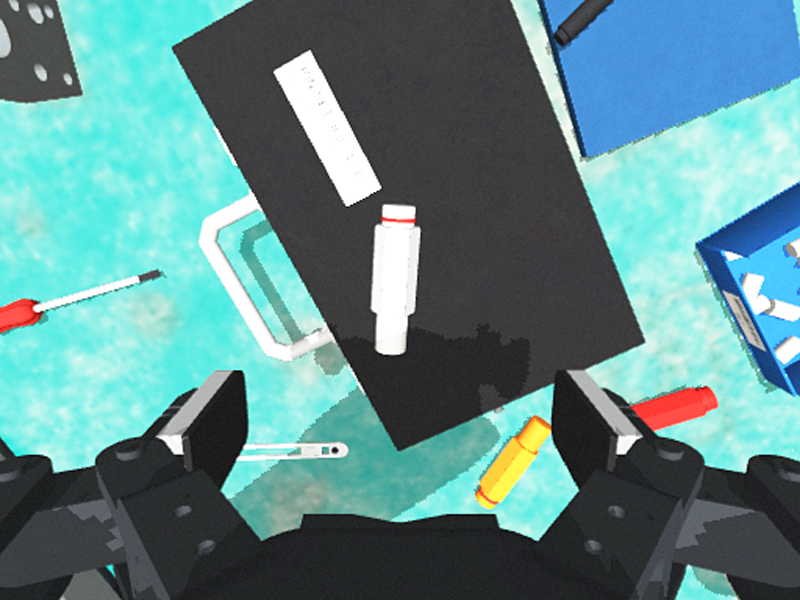

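View pics/w2.png

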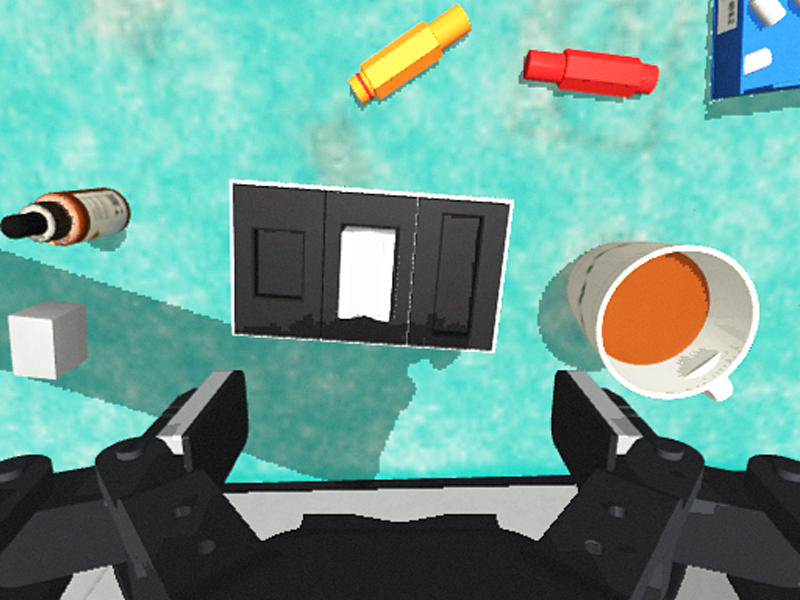

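w1 (800 px wide) shows the steel gauge at (393,280) on the lid with its hexagon flat side up, a red ring end at (398,215) and a plain end at (391,350). w2 shows three pockets: short and empty at (278,263), the V-block's at (367,272), and the long narrow one at (460,274). The long narrow one is the gauge pocket. The mug stands close to the right of it.

Run:
```python
from h import *
K=calibration("wrist")["K"]
c1=dict(K=K,world_from_camera=np.load("w1.npy"));c2=dict(K=K,world_from_camera=np.load("w2.npy"))
im=cv2.imread("w1.png");g=im.min(2)
m=np.zeros_like(g);m[128:232,225:280]=(g[128:232,225:280]>100)*255
n,l,s,_=cv2.connectedComponentsWithStats(m);print(s[1:])
k=1+np.argmax(s[1:,4]); P=np.argwhere(l==k)[:,::-1]
W=np.array([ray(c1,p,91)[:2] for p in P],np.float32); print("gauge rect",cv2.minAreaRect(W))
for n,p,z in [("tray",(232,181),13),("",(512,200),13),("",(494,352),13),("",(233,335),13),("pock",(443,213),18),("",(481,217),18),("",(470,333),18),("",(435,330),18),("mugL",(597,300),95),("mugbot",(755,310),95),("mugtop",(680,245),95)]:
    print(n,ray(c2,np.array(p)*.64,z).round(1))
print(read_tcp_pos(),rotm(read_tcp_rot())[:,1])
move_ptp([622,-205,135],down(-1.65)); t=read_clock(); sleep(.3)
print(read_tcp_pos(),rotm(read_tcp_rot())[:,1],t)
c=calibration("wrist"); f=grab_frame("wrist"); np.save("w3.npy",c["world_from_camera"]); cv2.imwrite("w3.png",f[:,:,::-1])
crop=f[60:300,130:400,::-1]; crop=cv2.convertScaleAbs(crop,alpha=1.6,beta=10)
cv2.imwrite("pics/w3.png",cv2.resize(crop,None,fx=2.5,fy=2.5,interpolation=cv2.INTER_CUBIC))
```

```text
[[ 225  128    5    3    9]
 [ 244  130   22   11  200]
 [ 237  141   32   86 2225]]
gauge rect ((593.73095703125, 121.49774169921875), (78.29019927978516, 25.774375915527344), 58.56904983520508)
tray [ 477.3 -145.5   13. ]
 [ 670.9 -163.6   13. ]
 [ 660.8 -276.5   13. ]
 [ 465.5 -257.7   13. ]
pock [ 622.4 -170.8   18. ]
 [ 648.7 -174.3   18. ]
 [ 641.9 -259.1   18. ]
 [ 616.1 -256.1   18. ]
mugL [ 702.8 -213.9   95. ]
mugbot [ 793.2 -222.3   95. ]
mugtop [ 746.2 -183.7   95. ]
[ 590.69218038 -198.00418681  229.80037898] [ 9.99636373e-01 -2.69649984e-02 -1.03860545e-04]
[ 622.51616849 -205.1472603   136.78352998] [ 0.99686968 -0.07902144  0.0025387 ] 4.025
```

View pics/w3.png

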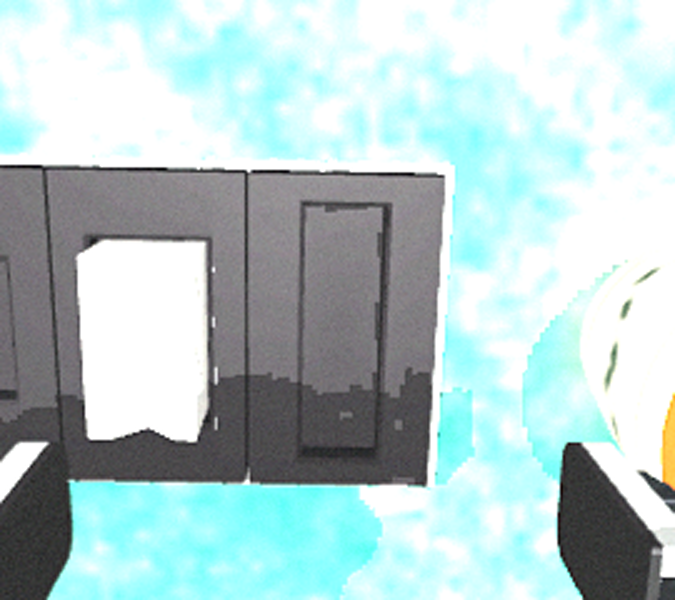

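w3 crop (2.5x from raw 130,60) confirms the long narrow pocket: top-edge corners at about (301,203), (391,204), (382,458), (299,457). The insert's edges are at x≈248 and x≈444 to 430.

Run:
```python
from h import *
K=calibration("wrist")["K"]
c1=dict(K=K,world_from_camera=np.load("w1.npy"));c3=dict(K=K,world_from_camera=np.load("w3.npy"))
im=cv2.imread("w1.png");m=np.zeros(im.shape[:2],np.uint8);m[129:232,232:275]=(im[129:232,232:275].max(2)>110)*255
n,l,s,_=cv2.connectedComponentsWithStats(m);k=1+np.argmax(s[1:,4]);print(s[k])
W=np.array([ray(c1,p,91)[:2] for p in np.argwhere(l==k)[:,::-1]],np.float32);print(cv2.minAreaRect(W))
g=cv2.GaussianBlur(cv2.imread("w3.png"),(3,3),0).astype(float).mean(2)
q=lambda p:ray(c3,np.array(p)/2.5+[130,60],18)[:2]
for n,p in [("pTL",(301,203)),("pTR",(391,204)),("pBR",(382,458)),("pBL",(299,457)),("iTL",(248,170)),("iTR",(445,175)),("iBR",(431,486)),("iBL",(249,482))]:print(n,q(p).round(1))
for r in (150,165,180,195,205):
    print(r,g[r,225:312].astype(int).tolist())
print("col",g[132:160,268].astype(int).tolist(),g[225:262,268].astype(int).tolist())
print(read_tcp_pos())
```

```text
[ 237  131   32   96 2447]
((596.1566772460938, 125.462158203125), (87.46947479248047, 25.769386291503906), 58.56904983520508)
pTL [ 622.  -171.1]
pTR [ 650.7 -173.6]
pBR [ 642.9 -261.5]
pBL [ 614.1 -258.8]
iTL [ 606.2 -159.4]
iTR [ 668.3 -165.8]
iBR [ 659.5 -273.5]
iBL [ 595.8 -266.9]
150 [83, 81, 64, 47, 61, 79, 81, 81, 81, 83, 82, 82, 83, 82, 81, 81, 82, 83, 83, 83, 83, 83, 84, 82, 72, 56, 57, 75, 83, 81, 80, 80, 80, 79, 80, 82, 81, 81, 81, 81, 81, 80, 80, 80, 80, 81, 81, 81, 82, 81, 81, 81, 79, 79, 80, 80, 80, 67, 42, 33, 42, 61, 78, 83, 82, 81, 81, 80, 81, 81, 81, 81, 81, 80, 80, 81, 81, 80, 80, 78, 79, 119, 201, 249, 244, 218, 196]
165 [78, 77, 62, 46, 60, 77, 79, 79, 79, 79, 80, 79, 78, 79, 80, 80, 80, 79, 79, 79, 79, 79, 80, 78, 67, 52, 56, 72, 78, 77, 77, 76, 77, 77, 77, 76, 76, 76, 76, 76, 76, 76, 77, 77, 76, 76, 76, 75, 75, 75, 76, 77, 76, 76, 78, 78, 67, 44, 33, 41, 58, 75, 82, 81, 81, 80, 79, 79, 78, 77, 77, 77, 76, 77, 77, 78, 77, 77, 77, 77, 113, 192, 245, 245, 219, 198, 194]
180 [76, 76, 64, 51, 61, 74, 75, 74, 75, 76, 76, 76, 76, 76, 76, 76, 76, 77, 77, 76, 76, 77, 7
[... 607 characters left out ...]
 196, 180, 183, 183]
205 [71, 71, 59, 44, 51, 66, 71, 71, 71, 70, 71, 72, 72, 72, 71, 71, 70, 71, 71, 72, 72, 72, 72, 66, 54, 50, 58, 67, 67, 67, 68, 68, 68, 67, 66, 66, 66, 66, 66, 66, 66, 66, 66, 65, 66, 66, 66, 66, 66, 66, 67, 68, 68, 69, 69, 57, 38, 37, 51, 65, 71, 71, 70, 70, 69, 70, 70, 70, 70, 69, 68, 69, 69, 69, 69, 68, 67, 68, 117, 207, 253, 237, 204, 191, 192, 190, 187]
col [88, 85, 84, 84, 84, 84, 84, 83, 70, 48, 44, 60, 78, 84, 82, 82, 81, 81, 80, 79, 78, 78, 78, 78, 79, 79, 78, 78] [60, 57, 45, 41, 42, 42, 42, 41, 40, 42, 42, 42, 41, 33, 24, 22, 23, 25, 28, 32, 36, 39, 40, 41, 40, 38, 37, 41, 70, 111, 130, 130, 131, 133, 134, 135, 135]
[ 622.38386525 -205.09168663  136.38635096]
```

```bash
cat >> h.py <<'E'
def lin(p,q,v=150,fix=1,tol=.4):
    p=np.array(p,float);move_linear(p,q,v);cmd=p.copy()
    for _ in range(fix):
        sleep(.15);e=p-read_tcp_pos()
        if np.linalg.norm(e)<tol:break
        cmd+=e;move_linear(cmd,q,30)
    return read_tcp_pos().round(2)
E
python3 - <<'E'
from h import *
t=read_clock()
q=down(-2.1194)
move_ptp([596.2,125.5,150],q)
print(lin([596.2,125.5,110],q,120))
print(lin([596.2,125.5,88.5],q,60,3),read_clock()-t)
close(40);sleep(.2)
print("w",read_width(),read_tcp_pos(),read_wrist_force())
q2=rotm(read_tcp_rot());print("R",q2.round(3).tolist())
print(lin([596.2,125.5,150],q,100),read_width(),read_wrist_force(),read_clock()-t)
f=grab_frame("wrist")
cv2.imwrite("pics/w4.png",f[100:384,100:412,::-1])
E
```

```text
[595.59 125.78 109.26]
[596.41 125.48  88.77] 2.7832999999999997
w 0.23741394708675442 [596.36174073 125.48209574  88.73306646] [-1.57978067 -0.76220572  4.19326981]
R [[0.522, 0.853, 0.0], [0.853, -0.522, 0.0], [0.0, 0.0, -1.0]]
[596.62 125.53 150.65] 0.24017306285479878 [-0.39454194 -0.78102053 -1.43649231] 4.75
```

View pics/w4.png

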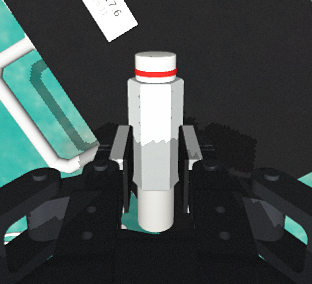

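w4: the gauge is held level with its axis centred between the fingers, hexagon at x≈127–184, red ring end at (155,72). Next I carry it over the pocket and compare the two in one picture.

Run:
```python
from h import *
t=read_clock()
q=down(-1.660)
move_ptp([632.4,-216.3,120],q)
print(lin([632.4,-216.3,60],q,120,2),read_clock()-t, read_width())
print(rotm(read_tcp_rot()).round(4).tolist())
c=calibration("wrist"); f=grab_frame("wrist"); np.save("w5.npy",c["world_from_camera"]); np.save("w5t.npy",np.r_[read_tcp_pos()]);cv2.imwrite("w5.png",f[:,:,::-1])
crop=cv2.convertScaleAbs(f[60:360,120:400,::-1],alpha=1.5,beta=10)
cv2.imwrite("pics/w5.png",cv2.resize(crop,None,fx=2,fy=2,interpolation=cv2.INTER_CUBIC))
print(read_wrist_force())
```

```text
[ 632.5  -216.35   60.01] 2.75 0.23980309341373973
[[0.0891, 0.996, 0.0002], [0.996, -0.0891, -0.0001], [-0.0001, 0.0002, -1.0]]
[-0.02478115 -0.24550133 -0.806749  ]
```

View pics/w5.png

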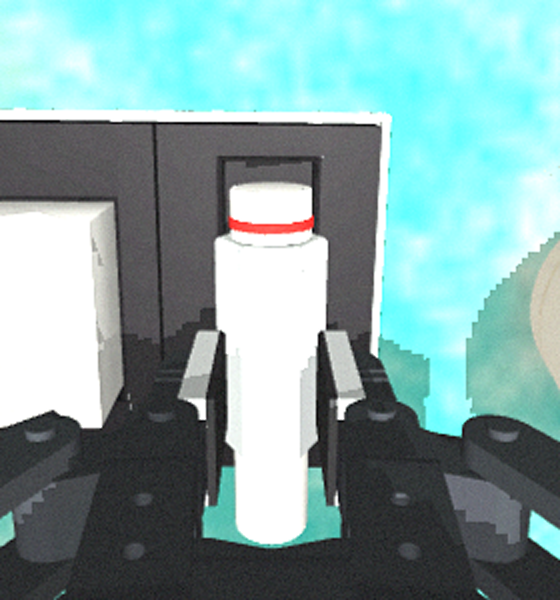

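The picture (2x from raw 120,60) shows the pocket edges at x≈221 and 320 and the gauge end at x≈229 to 313, so both are centred at about 271 and aligned sideways. I'll check the lengthwise position numerically and then lower.

Run:
```python
from h import *
c=dict(K=calibration("wrist")["K"],world_from_camera=np.load("w5.npy"));t=np.load("w5t.npy")
a=np.array([.0891,.996])
S=lambda p,z:(((ray(c,np.array(p)/2+[120,60],z)[:2]-t[:2])@a).round(1),((ray(c,np.array(p)/2+[120,60],z)[:2]-t[:2])@[.996,-.0891]).round(1))
print("pocket end",S((271,156),18),"L",S((221,160),18),"R",S((320,160),18))
zc=60+2.3
for z in (zc-9.5,zc,zc+9.5):print("gauge end",z,S((271,184),z),S((271,192),z),"other",S((271,542),z),S((229,215),z),S((313,215),z),S((216,270),z),S((327,270),z))
```

```text
pocket end (np.float64(44.9), np.float64(0.5)) L (np.float64(43.7), np.float64(-13.5)) R (np.float64(43.8), np.float64(14.3))
gauge end 52.8 (np.float64(42.3), np.float64(0.5)) (np.float64(40.4), np.float64(0.5)) other (np.float64(-54.7), np.float64(0.6)) (np.float64(35.0), np.float64(-9.3)) (np.float64(35.0), np.float64(10.3)) (np.float64(21.6), np.float64(-12.6)) (np.float64(21.6), np.float64(13.9))
gauge end 62.3 (np.float64(43.7), np.float64(0.5)) (np.float64(42.0), np.float64(0.5)) other (np.float64(-47.0), np.float64(0.6)) (np.float64(36.9), np.float64(-8.7)) (np.float64(36.9), np.float64(9.7)) (np.float64(24.4), np.float64(-11.8)) (np.float64(24.4), np.float64(13.0))
gauge end 71.8 (np.float64(45.1), np.float64(0.5)) (np.float64(43.5), np.float64(0.5)) other (np.float64(-39.4), np.float64(0.5)) (np.float64(38.8), np.float64(-8.1)) (np.float64(38.8), np.float64(9.0)) (np.float64(27.1), np.float64(-11.0)) (np.float64(27.1), np.float64(12.1))
```

Run:
```python
from h import *
t=read_clock();q=down(-1.660);x,y=632.4+.04,-216.3+.4
print(lin([x,y,32],q,100,2),read_wrist_force().round(1))
f0=read_wrist_force()
for z in (28,25.5,23,21,19.5,18.6):
    move_linear([x,y,z],q,25);sleep(.08);f=read_wrist_force()-f0
    print(z,read_tcp_pos().round(2),f.round(1),round(read_width(),4))
    if np.linalg.norm(f)>12:print("contact");break
print(read_clock()-t)
```

```text
[ 632.46 -215.99   31.98] [ 0.4  0.1 -1.4]
28 [ 632.42 -215.87   27.91] [-0.7  0.3  0.9] 0.2421
25.5 [ 632.41 -215.91   25.45] [-1.3  0.2 -0.7] 0.2407
23 [ 632.39 -215.9    22.93] [-0.9 -0.4  0.6] 0.2401
21 [ 632.41 -215.93   20.96] [-1.5  0.6  0.9] 0.2428
19.5 [ 632.44 -215.86   19.46] [-0.9 -0.6  0.6] 0.2397
18.6 [ 632.41 -215.89   18.57] [-0.5  0.9  1.3] 0.2414
3.2833000000000006
```

Run:
```python
from h import *
t=read_clock();q=down(-1.660);x,y=632.44,-215.9
f0=read_wrist_force()
for z in (18,17.4,16.8,16.3,15.9):
    move_linear([x,y,z],q,15);sleep(.08);f=read_wrist_force()-f0
    print(z,read_tcp_pos().round(2),f.round(1),round(read_width(),4))
    if np.linalg.norm(f)>6:print("contact");break
print(read_clock()-t)
```

```text
18 [ 632.5  -215.93   18.43] [-2.8  1.4  4.7] 0.2364
17.4 [ 632.54 -215.93   18.39] [-4.9  1.1 10.9] 0.2414
contact
0.6667000000000005
```

Run:
```python
from h import *
t=read_clock();q=down(-1.660);x,y=632.44,-215.9
move_linear([x,y,18.8],q,20);sleep(.1);let_go();sleep(.2)
print(lin([x,y,120],q,120,0),read_clock()-t)
sleep(.2);c=calibration("wrist"); f=grab_frame("wrist"); np.save("w6.npy",c["world_from_camera"]); cv2.imwrite("w6.png",f[:,:,::-1])
crop=cv2.convertScaleAbs(f[60:300,130:400,::-1],alpha=.9)
cv2.imwrite("pics/w6.png",cv2.resize(crop,None,fx=2.5,fy=2.5,interpolation=cv2.INTER_CUBIC))
print(read_clock())
```

```text
[ 632.02 -215.58  119.02] 2.183299999999999
18.3583
```

View pics/w6.png

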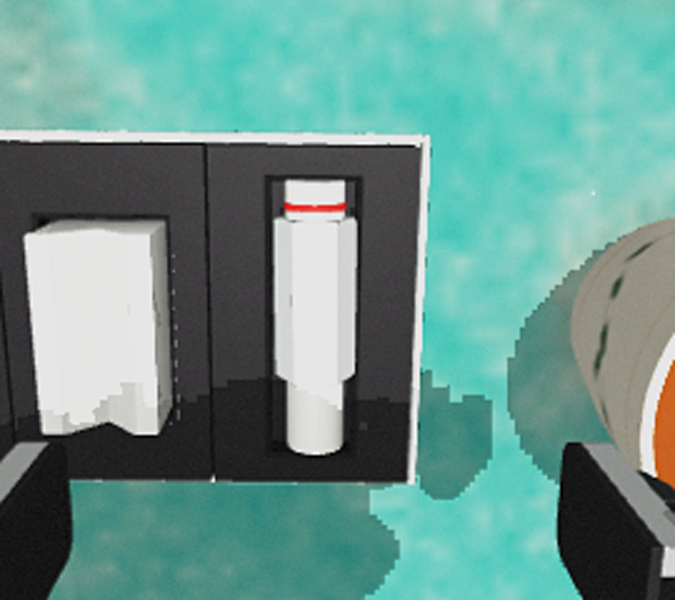

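The gauge lies flat and level inside the long pocket with both ends in, and the V-block is untouched. Next I confirm the height of its top with a gentle fingertip touch, measure the handle from w1, and check that the lid arc is reachable.

```bash
cat >> h.py <<'E'
def tilt(psi,p,flip=0):
    # tool z points horizontally along heading psi, pitched p below level; closes in the vertical plane
    h=np.array([np.cos(psi),np.sin(psi),0]);u=np.array([0,0,1.])
    z=np.cos(p)*h-np.sin(p)*u; y=np.sin(p)*h+np.cos(p)*u
    if flip:y=-y
    x=np.cross(y,z);q=R.from_matrix(np.c_[x,y,z]).as_quat();return q[[3,0,1,2]]
E
python3 - <<'E'
from h import *
t=read_clock();q=down(-1.660)
close(20);move_linear([632.4,-216,36],q,150);sleep(.1);f0=read_wrist_force()
for z in (32,30.5,29.5,28.8,28.2):
    move_linear([632.4,-216,z],q,25);sleep(.06);f=read_wrist_force()-f0;print(z,read_tcp_pos().round(2)[2],f.round(1))
    if f[2]>5:break
move_linear([632.4,-216,60],q,120)
let_go();move_linear([632.4,-216,140],q,150);print(read_clock()-t)
c1=dict(K=calibration("wrist")["K"],world_from_camera=np.load("w1.npy"))
S=lambda p,z:ray(c1,np.array(p)*.64,z).round(1)
for n,p,z in [("lidFL",(173,47),80),("lidFR",(400,450),80),("lidBR",(645,342),80),("barL outer",(200,238),68.5),("barR outer",(284,357),68.5),("barL in",(213,243),68.5),("barR in",(293,347),68.5)]:print(n,S(p,z))
cur=read_q()
for psi in (0,-.04):
  for fl in (0,1):
    r=[]
    for a in range(0,61,12):
        for p in [45-a*k for k in (0,.25,.5,.75)]:
            th=np.radians(176.97-a);b=np.array([717.5+212.3*np.cos(th),153,57.5+212.3*np.sin(th)])
            pr=np.radians(p);P=b+8*np.array([np.cos(pr),0,-np.sin(pr)])
            j=inverse_kinematics(P,tilt(psi,pr,fl));r.append((a,round(p),None if j is None else j.round(2).tolist()))
    print(psi,fl,*r,sep="\n")
E
```

```text
32 32.09 [-0.5 -1.3 -0.8]
30.5 30.43 [-0.2 -0.9 -0.1]
29.5 29.46 [-0.3 -0.2 -0.2]
28.8 28.89 [ 0.9 -1.2 -0. ]
28.2 28.85 [-2.  -0.1  5.9]
5.058399999999999
lidFL [551.8 289.4  80. ]
lidFR [545.9  22.1  80. ]
lidBR [712.8  18.1  80. ]
barL outer [503.3 198.8  68.5]
barR outer [508.3 109.7  68.5]
barL in [508.6 192.6  68.5]
barR in [516.9 112.8  68.5]
0
0
(0, 45, None)
(0, 45, None)
(0, 45, None)
(0, 45, None)
(12, 45, [0.54, -0.01, -1.15, 2.39, 1.42, 0.41, -1.87])
(12, 42, None)
(12, 39, None)
(12, 36, None)
(24, 45, [0.03, -0.1, -0.62, 2.35, 1.1, 0.4, -1.55])
(24, 39, None)
(24, 33, None)
(24, 27, None)
(36, 45, [-0.13, -0.11, -0.42, 2.28, 0.92, 0.44, -1.32])
(36, 36, [0.95, -0.39, -1.39, 2.35, 1.19, 0.09, -1.75])
(36, 27, None)
(36, 18, None)
(48, 45, [-0.27, -0.1, -0.26, 2.19, 0.82, 0.47, -1.17])
(48, 33, [-1.75, -0.43, 1.05, 2.38, 1.69, 0.83, -1.81])
(48, 21, None)
(48, 9, None)
(60, 45, [-0.36, -0.05, -0.12, 2.09, 0.75, 0.5, -1.05])
(60, 30, [-1.68, -0.3, 1.06, 2.32, 1.73, 0.7, -1.86])
(60, 15, [0.64, 0.19, -1.25, 2.36, 2.27, 0.88, -2.45])
(60, 0, None)
0
1
(0, 45, None)
(0, 45, 
[... 1392 characters left out ...]
 -2.4])
(60, 0, None)
-0.04
1
(0, 45, None)
(0, 45, None)
(0, 45, None)
(0, 45, None)
(12, 45, None)
(12, 42, None)
(12, 39, None)
(12, 36, None)
(24, 45, [0.06, -0.08, -0.67, 2.34, 1.11, 0.45, 1.54])
(24, 39, None)
(24, 33, None)
(24, 27, None)
(36, 45, [-0.32, -0.11, -0.27, 2.27, 0.97, 0.5, 1.74])
(36, 36, [0.52, -0.13, -1.11, 2.34, 1.43, 0.42, 1.22])
(36, 27, None)
(36, 18, None)
(48, 45, [-1.11, -0.15, 0.52, 2.22, 0.99, 0.59, 1.81])
(48, 33, [0.55, -0.11, -1.1, 2.29, 1.5, 0.43, 1.22])
(48, 21, None)
(48, 9, None)
(60, 45, [-1.63, -0.23, 1.05, 2.13, 1.06, 0.68, 1.86])
(60, 30, [-0.31, -0.05, -0.26, 2.26, 1.6, 0.52, 1.18])
(60, 15, [-0.58, 0.05, -0.06, 2.39, 2.16, 0.82, 0.6])
(60, 0, None)
```

The gauge top touched at 28.85 mm (29 expected), so it is fully home. Next comes the handle approach from the front and above, at a steep pitch.

Run:
```python
from h import *
psi=-.02
def pose(a,p,back=0,b0=(506,153,68.5),ov=8):
    h=np.array([np.cos(psi),np.sin(psi),0]);th=np.radians(177.03-a)
    hinge=np.array(b0)+212*h-[0,0,11]
    b=hinge+212.3*np.cos(th)*h+[0,0,212.3*np.sin(th)]
    pr=np.radians(p);z=np.cos(pr)*h-[0,0,np.sin(pr)]
    return b+(ov-back)*z,tilt(psi,pr,0)
for s in [(0,65,0),(0,60,0),(0,55,0),(0,60,70),(20,55,0),(40,48,0),(60,42,0)]:
    j=inverse_kinematics(*pose(*s));print(s,pose(*s)[0].round(0),None if j is None else j.round(2))
t=read_clock()
move_linear([600,-190,200],down(-1.66),250)
P,q=pose(0,60,75)
try:
    move_ptp(P,q);sleep(.15)
    print(read_tcp_pos(),read_q().round(2),read_clock()-t,read_clock())
    for s in [(0,60,0),(20,55,0),(40,48,0),(60,42,0),(60,35,0)]:
        j=inverse_kinematics(*pose(*s));print(s,None if j is None else j.round(2))
    c=calibration("wrist");f=grab_frame("wrist");np.save("w7.npy",c["world_from_camera"]);cv2.imwrite("w7.png",f[:,:,::-1])
    cv2.imwrite("pics/w7.png",cv2.resize(f[:,:,::-1],(800,600),interpolation=cv2.INTER_CUBIC))
except IKError as e:print("IK",e)
```

```text
(0, 65, 0) [509. 153.  61.] [-0.93  0.07  0.43  2.26  0.42  0.47 -0.88]
(0, 60, 0) [510. 153.  62.] [-0.64  0.05  0.09  2.31  0.71  0.42 -1.17]
(0, 55, 0) [511. 153.  62.] [-0.36  0.05 -0.23  2.35  1.04  0.41 -1.52]
(0, 60, 70) [475. 154. 122.] [-0.68 -0.14  0.07  2.33  0.57  0.6  -1.06]
(20, 55, 0) [527. 153. 134.] [-0.56 -0.07 -0.    2.28  0.7   0.51 -1.13]
(40, 48, 0) [568. 152. 196.] [-0.37 -0.1  -0.17  2.22  0.78  0.51 -1.16]
(60, 42, 0) [627. 151. 241.] [-0.14 -0.05 -0.36  2.12  0.9   0.47 -1.22]
[473.13522113 152.97621304 126.50525506] [-0.65 -0.15  0.04  2.33  0.56  0.61 -1.04] 2.0 25.4167
(0, 60, 0) [-0.62  0.05  0.07  2.31  0.71  0.43 -1.18]
(20, 55, 0) [-0.61 -0.07  0.04  2.28  0.71  0.52 -1.14]
(40, 48, 0) [-0.59 -0.11  0.03  2.23  0.82  0.53 -1.19]
(60, 42, 0) [-0.55 -0.07  0.04  2.14  0.94  0.49 -1.25]
(60, 35, 0) [-0.49 -0.07 -0.05  2.22  1.34  0.46 -1.66]
```

View pics/w7.png

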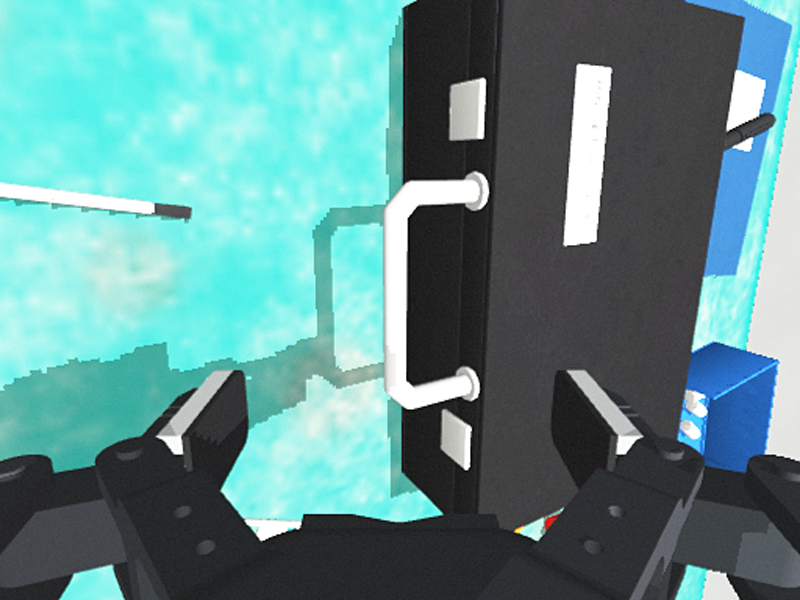

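w7 shows the bar centre at about (397,298), vertical in the picture and centred between the fingers. The straight part spans rows 213 to 385.

Run:
```python
from h import *
c=dict(K=calibration("wrist")["K"],world_from_camera=np.load("w7.npy"))
for p in [(397,298),(399,213),(395,385),(386,298),(408,298)]:print(p,ray(c,np.array(p)*.64,68.5).round(1))
```

```text
(397, 298) [505.8 159.7  68.5]
(399, 213) [507.5 195.6  68.5]
(395, 385) [503.9 119.7  68.5]
(386, 298) [500.5 160.6  68.5]
(408, 298) [511.3 158.9  68.5]
```

```bash
cat >> h.py <<'E'
psi=-.03;B0=np.array([505.7,156,68.5]);H=np.array([np.cos(psi),np.sin(psi),0])
def pose(a,p,back=0,b0=B0,ov=8):
    th=np.radians(177.03-a);hinge=np.array(b0)+212*H-[0,0,11]
    b=hinge+212.3*np.cos(th)*H+[0,0,212.3*np.sin(th)]
    pr=np.radians(p);z=np.cos(pr)*H-[0,0,np.sin(pr)]
    return b+(ov-back)*z,tilt(psi,pr,0)
def bar(ov=8): return read_tcp_pos()-ov*rotm(read_tcp_rot())[:,2]
E
python3 - <<'E'
from h import *
t=read_clock();f0=read_wrist_force()
P,q=pose(0,60,30);print(lin(P,q,120,1),(read_wrist_force()-f0).round(1))
P,q=pose(0,60,0);print(P.round(1),lin(P,q,70,2),(read_wrist_force()-f0).round(1),read_width())
close(60);sleep(.25)
print("closed",read_width(),bar().round(1),(read_wrist_force()-f0).round(1),read_clock()-t,read_clock())
E
```

```text
[494.54 156.21  87.04] [ 0.7 -0.9  1.1]
[509.7 155.9  61.6] [509.62 155.75  61.21] [1.  0.1 1.4] 0.9995660324904927
closed 0.08459338183974535 [504.9 155.8  67.7] [-6.1 -1.2  5.1] 2.991600000000002 28.4583
```

Run:
```python
from h import *
t=read_clock();b0=B0+[-.4,0,-.4]
for a in range(8,57,8):
    P,q=pose(a,60-18*a/60,0,b0);move_linear(P,q,70)
    b=bar();hg=b0+212*H-[0,0,11];d=b-hg
    f=read_wrist_force();print(a,round(177.03-np.degrees(np.arctan2(d[2],d@H)),1),round(np.hypot(d[2],d@H),1),f.round(1),round(read_width(),3),round(read_clock()-t,2))
    if np.linalg.norm(f)>60:print("STOP");break
```

```text
8 8.0 213.1 [-5.   1.4 -1.8] 0.086 0.57
16 15.7 213.7 [-16.5   1.    2.7] 0.09 1.15
24 23.8 213.2 [-14.9   0.9   3.3] 0.089 1.72
32 32.2 213.0 [-11.7  -1.4   7.3] 0.086 2.3
40 40.1 212.5 [-0.6  2.2 -2.2] 0.083 2.88
48 48.0 211.9 [ 4.1  4.  -8.1] 0.082 3.45
56 56.2 212.8 [-2.8  2.4  3. ] 0.085 4.02
```

Run:
```python
from h import *
b0=B0+[-.4,0,-.4]
P,q=pose(60,42,0,b0);move_linear(P,q,40);sleep(.5)
b=bar();d=b-(b0+212*H-[0,0,11]);print(177.03-np.degrees(np.arctan2(d[2],d@H)),read_wrist_force().round(1),read_width(),read_clock(),b)
for n in ("scene","top"):
    f=grab_frame(n);cv2.imwrite(n+"1.png",f[:,:,::-1])
f=cv2.imread("scene1.png");g=cv2.imread("top1.png")
cv2.imwrite("pics/end.png",cv2.resize(np.hstack([f[60:384,150:450],g[60:300,130:440][:, :300] if 0 else cv2.resize(g[50:310,120:440],(399,324))]),None,fx=1.14,fy=1.14))
```

```text
59.96297666743179 [-0.7  4.9 -0.5] 0.08293111423697472 33.5083 [620.63156981 152.93674162 246.19682848]
```

View pics/end.png

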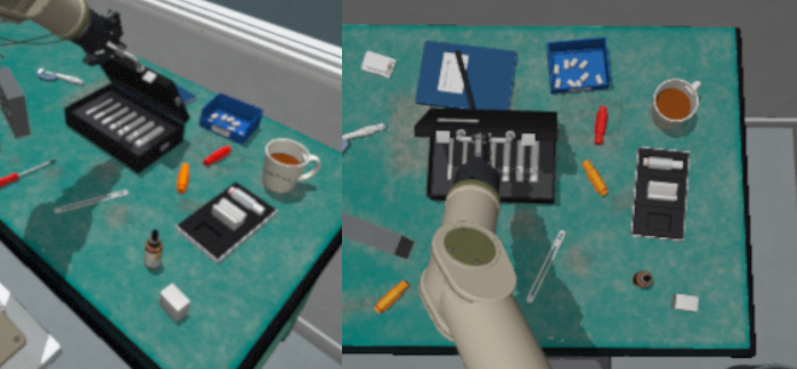

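The lid stands open in the gripper at about 60°. The gauge is in its pocket at (663,163) in the right half, and the other things look undisturbed.

Run:
```python
from station import *
print(read_width(),read_clock(),abs(read_qvel()).max());hand_in()
```

```text
0.08492703346769574 33.6083 0.0012967231281381549
the job is handed in; nothing more can be done
```

The job is done and handed in at 33.6 s: the plug gauge is in its own pocket, and the gripper is holding the lid open at about 60°.

- **Gauge:** I lowered it into the long narrow pocket until the fingertips met the insert. I released it there, about 2 mm above the pocket floor, because the fingers don't fit into the pocket beside it. A light touch afterwards found its top at 28.85 mm (29 expected), so it lies flat and fully home.
- **Lid:** after that I raised it by the handle bar. The arm's pose puts it at 59.96°; this is worked out from the gripper position, not measured on the hinge. The fingers are closed on the bar at 60 N and the arm was at rest.
- **Forces:** the wrist readings I took stayed under 20 N, well below the 120 N limit.
- **Other things:** in the final pictures the V-block, square block, oil dropper and lid stay look undisturbed. The screwdriver also looks unmoved, but it is only partly in view, and the arm hides part of the scene from above.

None of the checks failed. The only disagreement was that the first handle measurements differed by about 3 mm between cameras, and a closer look settled it.

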